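# Wedge the rocking block heater steady

### The arm

A 6-joint arm with a two-finger parallel gripper is mounted at the origin on the work surface. World frame = base frame: x ahead of the robot, y to its left, z up, the work surface at z = 0. Lengths are in m, angles in rad, forces in N, time in s.
With the tool pointing down it reaches from about 0.3 to 0.85 m from the base axis. Payload 4.2 kg.
Tool frame: the origin (TCP) lies midway between the tips of the shut fingers; the grasp point (between the pads) lies 19 mm behind it; z points along the fingers, y is the direction in which the jaws open and shut (so a half turn about z gives the same grasp; the last joint's range is limited). The gripper opens to 91 mm and grips with 3 to 60 N. Pads are 32 mm wide; open, the fingers measure 118 mm over their backs; the gripper's body (76 mm by 178 mm) begins 60 mm behind the grasp point.
Start: joints at [1.248, 0.32, 1.565, -0, 1.257, -0.02], TCP at [0.171, 0.549, 0.214] pointing down, gripper open.
Joint ranges: [-3.11, 3.11], [-0.84, 2.01], [0.21, 2.61], [-1.34, 4.49], [0.05, 2.63], [-2.56, 2.56]. Speed limits (rad/s): [2.57, 2.57, 3.14, 3.14, 3.14, 3.14].

### API

Orientations are given as a 3x3 rotation matrix whose columns are the frame's x, y, z axes.
In Python, from plant import read_state, cams, ticket gives the robot as it stands.
- The arm moves only by the tool arm_command, never from a script. Its argument "motion" is a list of rows, each a list of 6 numbers: the shift along the tool's x, y, z normalised to -1 to 1, where 1 is 0.04 m, then the turn, a rotation vector about the tool's x, y, z normalised to -1 to 1, where 1 is 0.12 rad. A call has 1 to 5 rows; each row shifts and turns the commanded pose from where the row before left it, along the tool's axes as they then stand; what a row does not reach is not made up. A row lasts 1/12 s, in which the tool goes at most 41.7 mm and 7.16 degrees, less where a joint would pass 70% of its speed; a pose out of reach is approached as far as the arm can. A call with a number of a shift or a turn outside -1 to 1 is refused whole. A call with a gripper value outside its range is refused whole. "claw" is the closure, from 0 (fully open) to 1 (shut), set as the call begins (left out, the last holds). The fingers move at their own pace and stop on an object; "newtons" is the grip in N (left out, the last holds). Time passes only in rows, so rows that do not move let the fingers close. It gives the time, the measured TCP pose, the force and the opening at its end, in the units of the state.
- read_state(): the state, without advancing time (a new reading comes with each control period).
- cams.grab_frame(name): name is "scene" or "top"; returns a dict with "color" (480x640x3 uint8, blue, green, red), "z_map" (480x640 float32, m along the optical axis (not along the pixel's ray), 0 where there is no reading), "fx", "fy", "cx", "cy" (pixels), "pose" (4x4, takes a point from camera to world coordinates). Camera axes: x right, y up, looking along -z (the intrinsics and any distortion apply to the point x, -y, -z); pixel columns grow to the right and rows downward; lengths in m; the calibration is good to about 2 mm. A picture is of the moment at which its call begins.
- ticket.hand_in(): hands the job in, once; it reports no verdict.
The state is a dict: "clock": time; "qpos": joint angles; "dq": joint speeds; "joint_torque": joint torques, N m; "position": TCP position; "orientation": TCP orientation; "ft_force": force on the tool from outside, world axes, zero at the start; "ft_torque": the same for the moment, N m; "grip_width": finger opening in m.
Only numpy, scipy, OpenCV 4.12 (cv2) and the standard library are available. Lean on these libraries where they do the work, as an engineer would, in place of code of your own. Each camera call takes 0.05 s, during which the arm holds its last target. There are 200 camera calls.

### The job

The block heater on the bench rocks because its front-left foot (nearest the robot, on the wedge's side) is too short. Without picking anything up, push the wooden wedge, thin end first, along the bench under that foot until the heater stands level and no longer dips there, leaving the heater where it stands and everything else alone. Finish while holding a fingertip press of roughly 10 N (never a hard shove) straight down on the top of the heater over that foot, the heater staying level and still under it.

Things in the scene. Friction and masses are not known exactly. Their poses are not given: they have to be found in the camera images.
- heater: Block heater: loose white box, 1.3 to 2.1 kg, on 4 black feet. Origin: centre of footprint at bench height; x to its back (away from robot at yaw 0), y to its left, z up. Case 210 (x) by 190 mm (y), underside 28, flat top 78 mm up; holed aluminium block (x -15 to 85, y -80 to 10 mm) up to 94 mm. Feet: discs 18 mm across, 8 thick, at x +-80, y +-70 mm. Three stand on the bench and hold it level.
- short_foot (a point): Point on the axis of the short front-left foot, at the level of the other soles (x -80, y +70, z 0 mm in the heater's frame and axes). This foot, rigid, hangs 4 to 9 mm above the bench, differently each time. When pressed over it with more than 1.8 to 3.2 N, the heater tips (0.6 degrees per mm) until the foot lands; let go, it falls back level.
- press_corner (a point): Point on the flat white top straight above the short foot (x -80, y +70, z 78 mm in the heater's frame and axes), 25 mm in from the front and left edges: press here. The surface is hard.
- wedge: Loose beech wedge, 50 g, flat left of the heater. Origin: centre of underside; x from thick to thin end, z up. 110 mm long, 50 wide; thick end (x -55 mm) an upright face 20 mm high, top slopes evenly to 2 mm at the thin end (1 mm in 6). Starts 30 to 55 mm short of the foot, within 8 mm and 0.1 rad of the heater's -y line through it. Slides at 0.3 N; resists clearly once it bears on the foot.
- bottle: Bystander: glass bottle with blue cap, 60 mm across, 130 mm tall, right of the heater. Origin: centre of the underside.
- seedlings: Bystander: black square pot 70 mm wide and high with green seedlings up to 190 mm, front right of the heater. Origin: centre of the underside.
- tipbox: Bystander: grey box with clear lid, 120 x 80 x 57 mm, on the left of the bench. Origin: centre of the underside.
- tuberack: Bystander: white tube rack 70 x 130 mm, 51 mm tall with tubes, far left. Origin: centre of the underside.
There are look-alikes about, which are no part of the job. Several things have the shape of the wedge; the one meant has the colours described above.

How it is judged:
By the outcome, as a careful person would: the job done as asked, in the order asked, and still so for the second after the job is handed in, while the arm keeps its last pose, push and grip.
It also fails if it takes over 64 s, if anything falls off the work surface, if the arm or the gripper's body presses on something with over 40 N, if the wrist force passes 120 N, or if a joint passes its speed limit or range.

## Working session

There is one attempt and no reset: what is moved stays moved. The work goes in short steps, Python scripts to look and compute and a tool call to move; the robot and the scene stay as the last step left them, time stands still between calls to the robot, and variables do not carry over. Pictures are saved under pics/ and viewed, about 8 in all and at most 12, crops included, and the job is handed in when it is done.

Besides the shell and the picture viewer there is one more tool, called after "Emit:" as a command line: name --pt "numbers of a row" for each row, then --argument value for the rest. arm_command: Moves the arm, as the interface text tells. Scaled input: -1 to 1 covers 0.04 m each way for a shift and 0.12 rad each way for a turn. Its arguments: {"type":"object","properties":{"motion":{"type":"array"},"claw":{"type":"number"},"newtons":{"type":"number"}},"required":["motion"]}

```bash
mkdir -p pics; cat > h.py <<'E'
import numpy as np, cv2
from plant import read_state, cams, ticket
def pts(f):
    z=f["z_map"]; v,u=np.mgrid[0:480,0:640]
    P=np.stack([(u-f["cx"])/f["fx"]*z,-(v-f["cy"])/f["fy"]*z,-z,np.ones_like(z)],-1)
    W=(P@np.asarray(f["pose"]).T)[...,:3]; W[z==0]=np.nan; return W
def ray(f,u,v,h):
    T=np.asarray(f["pose"]); d=T[:3,:3]@np.array([(u-f["cx"])/f["fx"],-(v-f["cy"])/f["fy"],-1]); o=T[:3,3]
    return o+d*(h-o[2])/d[2]
E
python3 - <<'E'
from h import *
for n in("scene","top"):
    f=cams.grab_frame(n); cv2.imwrite(f"pics/{n}0.png",f["color"]); np.save(f"{n}0.npy",f,allow_pickle=True)
    print(n,f["fx"],f["cx"],f["cy"],[k for k in f],np.round(f["pose"],3).tolist())
print(read_state())
E
```

```text
scene 567.1944644076748 309.8333305046535 237.04637174209438 ['color', 'z_map', 'fx', 'fy', 'cx', 'cy', 'pose'] [[0.726, -0.422, 0.543, 1.428], [0.687, 0.441, -0.577, -0.86], [0.004, 0.792, 0.61, 1.016], [0.0, 0.0, 0.0, 1.0]]
top 469.81979909890816 313.5421411230553 234.93122562480113 ['color', 'z_map', 'fx', 'fy', 'cx', 'cy', 'pose'] [[-0.013, 0.994, -0.107, 0.49], [-1.0, -0.013, -0.007, -0.019], [-0.008, 0.107, 0.994, 1.089], [0.0, 0.0, 0.0, 1.0]]
{'clock': 0.1, 'qpos': array([ 1.24800126e+00,  3.20225350e-01,  1.56553503e+00,  2.73649133e-05,
        1.25740329e+00, -1.99918010e-02]), 'dq': array([ 0.00112064, -0.0023767 , -0.00230899, -0.00080487, -0.00231529,
        0.00104108]), 'joint_torque': array([ 4.42864839e-04, -4.13336205e+01, -2.32507360e+01,  7.29461946e-02,
        4.21009830e-02, -4.81296581e-05]), 'position': array([0.17130865, 0.54842235, 0.21321441]), 'orientation': array([[-9.54501778e-01,  2.98204764e-01, -5.23041663e-04],
       [ 2.98205217e-01,  9.54500630e-01, -1.48161536e-03],
       [ 5.74188393e-05, -1.57017825e-03, -9.99998766e-01]]), 'ft_force': array([0.68854537, 0.33334318, 0.85712578]), 'ft_torque': array([ 0.02484616, -0.00572118,  0.037888  ]), 'grip_width': 0.09124575855536715}
```

View pics/scene0.png

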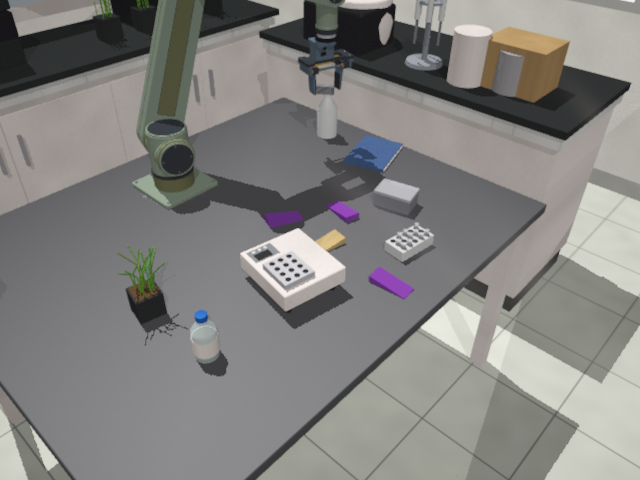

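View pics/top0.png

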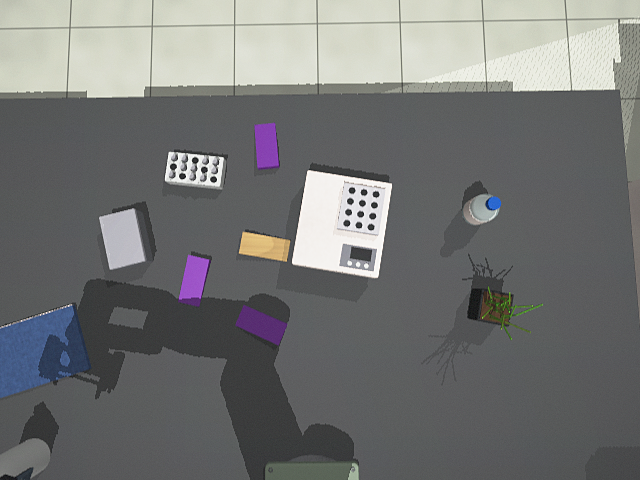

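Scene view: heater at (293,268), beech wedge at (330,242). Top view: heater at (342,223), beech wedge at (265,246). There are three purple wedge shapes, at (266,146), (195,278) and (261,325). Only the one at (265,246) is beech-coloured and next to the front-left foot, so that is the one meant. Next I measure, with an enlarged crop to confirm.

```bash
python3 - <<'E'
from h import *
f=np.load("top0.npy",allow_pickle=True).item(); W=pts(f); c=f["color"]; hsv=cv2.cvtColor(c,cv2.COLOR_BGR2HSV)
# heater top by depth
def big(m):
    m=m.astype(np.uint8); n,l,s,_=cv2.connectedComponentsWithStats(m); i=1+np.argmax(s[1:,4]); return (l==i).astype(np.uint8)
roi=np.zeros(c.shape[:2],bool); roi[155:300,225:410]=1
white=big(roi&(W[...,2]>.06)&(W[...,2]<.11))
print("ztop",np.nanmedian(W[...,2][(white>0)&(hsv[...,2]>200)&(hsv[...,1]<30)]), "bench",np.nanmedian(W[250:300,225:235,2]))
cnt=max(cv2.findContours(white,0,1)[0],key=cv2.contourArea)
P=np.array([ray(f,*p[0],.078)[:2] for p in cnt],np.float32)
r=cv2.minAreaRect(P); print("heater rect",r)
wood=big(roi&(hsv[...,0]>8)&(hsv[...,0]<30)&(hsv[...,1]>70)&(hsv[...,2]>80))
ys,xs=np.nonzero(wood); Q=W[ys,xs]; 
cnt=max(cv2.findContours(wood,0,1)[0],key=cv2.contourArea)
for h in (0.0,.01,.02):
  rr=cv2.minAreaRect(np.array([ray(f,*p[0],h)[:2] for p in cnt],np.float32)); print("wood",h,rr, cv2.boxPoints(rr).round(4).tolist())
A=np.c_[Q[:,:2],np.ones(len(Q))]; g=~np.isnan(Q[:,2]); k=np.linalg.lstsq(A[g],Q[g,2],rcond=None)[0]; print("slope",k, Q[:,2].min(),Q[:,2].max())
print("heater box",cv2.boxPoints(r).round(4).tolist())
cv2.imwrite("pics/crop.png",cv2.resize(c[150:310,215:415],None,fx=4,fy=3.75,interpolation=cv2.INTER_CUBIC))
E
```

```text
ztop 0.07949988253674234 bench 0.0009107610153740175
heater rect ((0.6246361136436462, -0.07284954190254211), (0.18996889889240265, 0.210026353597641), 79.90936279296875)
wood 0.0 ((0.5823169946670532, 0.10403917729854584), (0.11400577425956726, 0.053341347724199295), 79.58692932128906) [[0.545799970626831, 0.052799999713897705], [0.5982000231742859, 0.04320000112056732], [0.6189000010490417, 0.15530000627040863], [0.5663999915122986, 0.164900004863739]]
wood 0.01 ((0.5814673900604248, 0.10291169583797455), (0.11295916140079498, 0.052851688116788864), 79.58694458007812) [[0.5453000068664551, 0.05209999904036522], [0.5971999764442444, 0.04259999841451645], [0.6176999807357788, 0.15369999408721924], [0.5656999945640564, 0.1632000058889389]]
wood 0.02 ((0.5806176066398621, 0.10178422927856445), (0.11191252619028091, 0.05236201360821724), 79.5869140625) [[0.5447999835014343, 0.051500000059604645], [0.5963000059127808, 0.041999999433755875], [0.6165000200271606, 0.15209999680519104], [0.5649999976158142, 0.1615999937057495]]
slope [ 0.07044809  0.14435763 -0.04430262] nan nan
heater box [[0.5045999884605408, -0.14800000190734863], [0.7113999724388123, -0.18479999899864197], [0.744700014591217, 0.002300000051036477], [0.5378999710083008, 0.03909999877214432]]
```

View pics/crop.png

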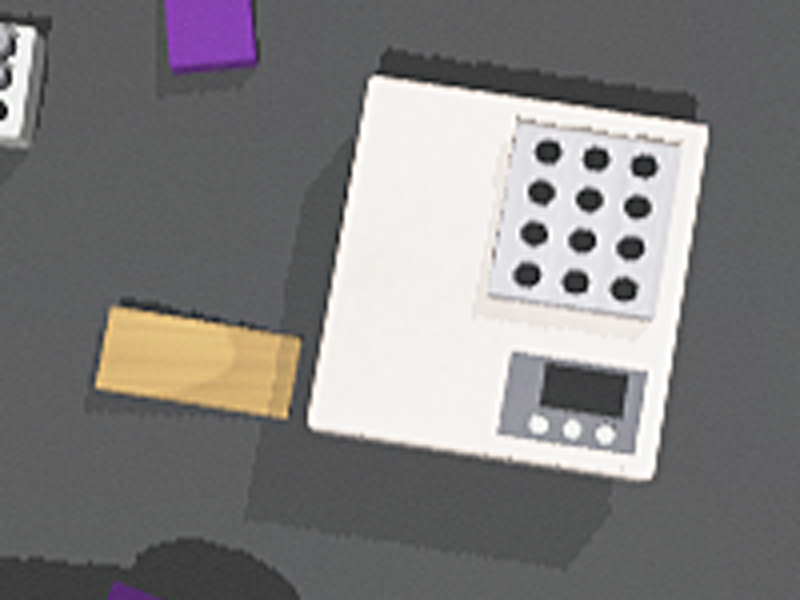

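The crop confirms it: the beech wedge has its thick end on the left (the fitted slope rises toward +y) and its thin end (around x=300) facing the heater's front-left corner at (310,430). 

- **Heater:** yaw -10.1°.
- **Short foot:** (0.558, 0.010).
- **Wedge:** thick face centre about (0.5905, 0.1555), aligned with the heater's -y line and offset about 7 mm.

I'll move to behind the thick end, turning the tool so its x axis lies along the heater's +y.

Emit:
arm_command --pt "-0.85 -0.35 0 0 0 1" --pt "-0.89 -0.25 0 0 0 1" --pt "-0.91 -0.14 0 0 0 1" --pt "-0.92 -0.03 0 0 0 1" --pt "-0.92 0.08 0 0 0 1" --claw 0.78 --newtons 20

```text
clock: 0.52
position: [0.3138, 0.4294, 0.2136]
orientation: [[-0.615, 0.788, -0.0], [0.788, 0.615, -0.001], [-0.0, -0.001, -1.0]]
ft_force: [0.8, 0.2, -0.3]
grip_width: 0.0607
```

Emit:
arm_command --pt "-0.9 0.19 0 0 0 1" --pt "-0.87 0.3 0 0 0 1" --pt "-0.83 0.4 0 0 0 1" --pt "-0.78 0.5 0 0 0 1" --pt "-0.71 0.59 0 0 0 1"

```text
clock: 0.93
position: [0.4559, 0.3115, 0.2136]
orientation: [[-0.062, 0.998, -0.001], [0.998, 0.062, -0.0], [-0.0, -0.001, -1.0]]
ft_force: [-0.2, 1.0, 0.6]
grip_width: 0.0275
```

Emit:
arm_command --pt "-0.64 0.67 0 0 0 1" --pt "-0.55 0.74 0 0 0 1" --pt "-0.46 0.8 0 0 0 0" --pt "-0.46 0.8 0 0 0 0" --pt "-0.46 0.8 0 0 0 0"

```text
clock: 1.35
position: [0.5979, 0.1935, 0.2135]
orientation: [[0.171, 0.985, -0.001], [0.985, -0.171, -0.0], [-0.0, -0.001, -1.0]]
ft_force: [-0.1, 1.2, -0.5]
grip_width: 0.0199
```

Emit:
arm_command --pt "0 0 0 0 0 0" --pt "0 0 0 0 0 0"

```text
clock: 1.52
position: [0.5978, 0.1935, 0.2128]
orientation: [[0.174, 0.985, -0.002], [0.985, -0.174, -0.0], [-0.001, -0.002, -1.0]]
ft_force: [-1.6, -0.4, 0.4]
grip_width: 0.0203
```

Emit:
arm_command --pt "0 0 1 0 0 0" --pt "0 0 1 0 0 0" --pt "0 0 1 0 0 0" --pt "0 0 1 0 0 0" --pt "0 0 0.6 0 0 0"

```text
clock: 1.93
position: [0.5931, 0.1954, 0.0258]
orientation: [[0.17, 0.985, -0.007], [0.985, -0.17, -0.002], [-0.003, -0.006, -1.0]]
ft_force: [-1.0, 0.3, 0.4]
grip_width: 0.0204
```

Emit:
arm_command --pt "0 0 0.4 0 0 0" --pt "0 0 0.08 0 0 0" --pt "0 0 0 0 0 0"

```text
clock: 2.18
position: [0.5954, 0.1957, 0.0097]
orientation: [[0.17, 0.985, -0.003], [0.985, -0.17, -0.001], [-0.001, -0.003, -1.0]]
ft_force: [-0.1, -0.9, -0.1]
grip_width: 0.0199
```

```bash
python3 - <<'E'
from h import *
f=cams.grab_frame("scene"); cv2.imwrite("pics/s1.png",cv2.resize(f["color"][170:320,230:430],None,fx=4,fy=4,interpolation=cv2.INTER_CUBIC))
print(read_state()["position"],read_state()["ft_force"])
E
```

```text
[0.59665573 0.19586984 0.01119865] [-0.22025075 -0.38305601  0.17900535]
```

View pics/s1.png

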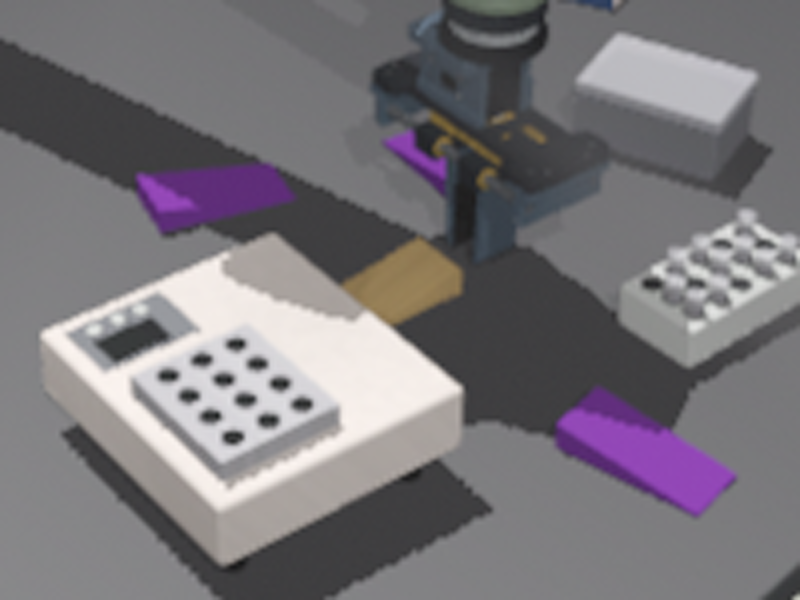

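The crop shows the fingers just behind the wedge's thick end at (460,255), clear of everything else. I'll push now, then slow down.

Emit:
arm_command --pt "-0.3 0 0 0 0 0" --pt "-0.3 0 0 0 0 0" --pt "-0.3 0 0 0 0 0" --pt "-0.3 0 0 0 0 0" --pt "-0.2 0 0 0 0 0"

```text
clock: 2.65
position: [0.5873, 0.1378, 0.0115]
orientation: [[0.173, 0.985, 0.001], [0.985, -0.173, 0.0], [0.0, 0.001, -1.0]]
ft_force: [0.0, 1.1, -0.3]
grip_width: 0.0203
```

Emit:
arm_command --pt "-0.1 0 0 0 0 0" --pt "-0.05 0 0 0 0 0" --pt "-0.05 0 0 0 0 0"

```text
clock: 2.9
position: [0.5862, 0.1316, 0.0109]
orientation: [[0.172, 0.985, 0.0], [0.985, -0.172, 0.0], [0.0, 0.0, -1.0]]
ft_force: [-0.3, 0.8, -0.0]
grip_width: 0.0201
```

```bash
cat > look.py <<'E'
from h import *
import sys
f=cams.grab_frame("scene");print(read_state()["ft_force"]); f2=cams.grab_frame("top"); s=read_state();print(s["clock"],s["position"].round(4),s["ft_force"].round(2))
hsv=cv2.cvtColor(f["color"],cv2.COLOR_BGR2HSV)
m=((hsv[...,0]>8)&(hsv[...,0]<30)&(hsv[...,1]>90)&(hsv[...,2]>50)).astype(np.uint8); m[:200]=0;m[290:]=0;m[:,:280]=0;m[:,390:]=0
W=pts(f)
c=max(cv2.findContours(m,0,1)[0],key=cv2.contourArea);print("wood px",cv2.boundingRect(c),cv2.contourArea(c))
# heater top: plane & rect from top view
W2=pts(f2); r=np.zeros((480,640),bool); r[155:300,225:410]=1
h2=cv2.cvtColor(f2["color"],cv2.COLOR_BGR2HSV)
mm=(r&(W2[...,2]>.06)&(W2[...,2]<.088)&(h2[...,1]<40)&(h2[...,2]>130)).astype(np.uint8); mm=cv2.morphologyEx(mm,cv2.MORPH_OPEN,np.ones((3,3)))
Q=W2[cv2.erode(mm,np.ones((5,5)))>0]; k=np.linalg.lstsq(np.c_[Q[:,:2]-[.6246,-.0728],np.ones(len(Q))],Q[:,2],rcond=None)[0]
cc=max(cv2.findContours(mm,0,1)[0],key=cv2.contourArea); print("tilt deg/height",np.degrees(k[:2]).round(2),k[2].round(4),"rect",cv2.minAreaRect(np.array([ray(f2,*p[0],.078)[:2] for p in cc],np.float32)))
if len(sys.argv)>1:
    cv2.imwrite(sys.argv[1],cv2.resize(np.hstack([f["color"][190:310,240:360],f2["color"][170:290,220:340]]),None,fx=3.3,fy=3.3,interpolation=cv2.INTER_CUBIC))
E
python3 look.py
```

```text
[ 0.02437276  0.41057569 -0.95299908]
3.0 [0.586  0.1318 0.0107] [ 0.08 -0.46  0.58]
wood px (315, 235, 19, 16) 156.5
tilt deg/height [-0.03 -0.13] 0.079 rect ((0.6243351697921753, -0.07338083535432816), (0.1888788342475891, 0.20959718525409698), 79.93902587890625)
```

Emit:
arm_command --pt "-0.04 0 0 0 0 0" --pt "-0.04 0 0 0 0 0"

```text
clock: 3.17
position: [0.5855, 0.1291, 0.0106]
orientation: [[0.171, 0.985, -0.0], [0.985, -0.171, 0.0], [0.0, -0.0, -1.0]]
ft_force: [0.4, 0.5, 0.7]
grip_width: 0.0201
```

Emit:
arm_command --pt "-0.03 0 0 0 0 0" --pt "-0.03 0 0 0 0 0"

```text
clock: 3.33
position: [0.585, 0.1265, 0.0106]
orientation: [[0.171, 0.985, -0.0], [0.985, -0.171, -0.0], [-0.0, -0.0, -1.0]]
ft_force: [-0.8, -0.2, -0.3]
grip_width: 0.0201
```

Emit:
arm_command --pt "-0.03 0 0 0 0 0" --pt "-0.03 0 0 0 0 0"

```text
clock: 3.5
position: [0.5846, 0.124, 0.0106]
orientation: [[0.171, 0.985, -0.0], [0.985, -0.171, -0.0], [-0.0, -0.0, -1.0]]
ft_force: [1.0, 0.7, 0.1]
grip_width: 0.02
```

Emit:
arm_command --pt "-0.03 0 0 0 0 0" --pt "-0.03 0 0 0 0 0"

```text
clock: 3.67
position: [0.5842, 0.1216, 0.0107]
orientation: [[0.171, 0.985, -0.0], [0.985, -0.171, 0.0], [0.0, -0.0, -1.0]]
ft_force: [-0.6, 0.9, -1.3]
grip_width: 0.02
```

Emit:
arm_command --pt "-0.02 0 0 0 0 0" --pt "0 0 0 0 0 0"

```text
clock: 3.83
position: [0.5841, 0.1207, 0.0107]
orientation: [[0.171, 0.985, -0.0], [0.985, -0.171, -0.0], [-0.0, -0.0, -1.0]]
ft_force: [-0.4, 0.1, 0.2]
grip_width: 0.02
```

Emit:
arm_command --pt "-0.03 0 0 0 0 0" --pt "-0.03 0 0 0 0 0"

```text
clock: 4.0
position: [0.5838, 0.1185, 0.0108]
orientation: [[0.171, 0.985, 0.0], [0.985, -0.171, 0.0], [0.0, 0.0, -1.0]]
ft_force: [-0.2, 0.4, -0.5]
grip_width: 0.0198
```

Emit:
arm_command --pt "-0.02 0 0 0 0 0" --pt "0 0 0 0 0 0"

```text
clock: 4.17
position: [0.5836, 0.1176, 0.0108]
orientation: [[0.171, 0.985, 0.0], [0.985, -0.171, 0.0], [0.0, 0.0, -1.0]]
ft_force: [0.7, 0.0, 0.4]
grip_width: 0.02
```

```bash
python3 look.py pics/l1.png
```

```text
[ 0.72194881  0.26806243 -0.10082597]
4.2667 [0.5836 0.1177 0.0108] [-1.33 -0.34  0.08]
wood px (314, 237, 16, 14) 87.0
tilt deg/height [-0.03 -0.11] 0.079 rect ((0.6243477463722229, -0.07355161756277084), (0.18863321840763092, 0.20963388681411743), 79.98065185546875)
```

View pics/l1.png

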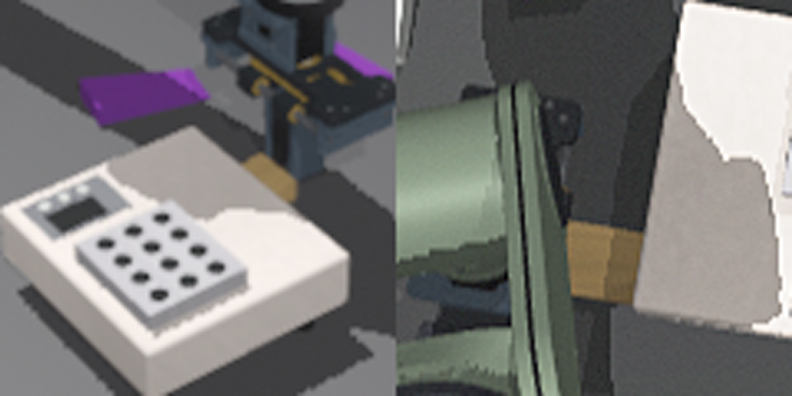

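The scene half shows the wedge at (270,170) going straight under the left side. In the top half it enters at (640,265). The heater hasn't moved. Continuing.

Emit:
arm_command --pt "-0.03 0 0 0 0 0" --pt "-0.03 0 0 0 0 0"

```text
clock: 4.43
position: [0.5832, 0.1154, 0.0108]
orientation: [[0.171, 0.985, 0.0], [0.985, -0.171, 0.0], [0.0, 0.0, -1.0]]
ft_force: [0.6, -0.5, -0.4]
grip_width: 0.0199
```

Emit:
arm_command --pt "-0.02 0 0 0 0 0" --pt "0 0 0 0 0 0"

```text
clock: 4.6
position: [0.583, 0.1144, 0.0107]
orientation: [[0.171, 0.985, -0.0], [0.985, -0.171, -0.0], [-0.0, -0.0, -1.0]]
ft_force: [-0.3, -0.4, 0.2]
grip_width: 0.02
```

Emit:
arm_command --pt "-0.03 0 0 0 0 0" --pt "-0.03 0 0 0 0 0"

```text
clock: 4.77
position: [0.5827, 0.1122, 0.0108]
orientation: [[0.171, 0.985, 0.0], [0.985, -0.171, 0.0], [0.0, 0.0, -1.0]]
ft_force: [0.2, 0.8, 0.4]
grip_width: 0.0202
```

Emit:
arm_command --pt "-0.02 0 0 0 0 0" --pt "0 0 0 0 0 0"

```text
clock: 4.93
position: [0.5824, 0.1112, 0.0107]
orientation: [[0.171, 0.985, -0.0], [0.985, -0.171, -0.0], [-0.0, -0.0, -1.0]]
ft_force: [0.1, -0.6, 0.1]
grip_width: 0.0205
```

Emit:
arm_command --pt "-0.03 0 0 0 0 0" --pt "-0.03 0 0 0 0 0"

```text
clock: 5.1
position: [0.5821, 0.109, 0.0108]
orientation: [[0.171, 0.985, 0.0], [0.985, -0.171, 0.0], [0.0, 0.0, -1.0]]
ft_force: [-0.2, 1.0, 0.2]
grip_width: 0.0203
```

Emit:
arm_command --pt "-0.02 0 0 0 0 0" --pt "0 0 0 0 0 0"

```text
clock: 5.27
position: [0.5819, 0.1081, 0.0108]
orientation: [[0.171, 0.985, -0.0], [0.985, -0.171, -0.0], [-0.0, -0.0, -1.0]]
ft_force: [0.2, -0.3, 0.3]
grip_width: 0.02
```

Emit:
arm_command --pt "-0.03 0 0 0 0 0" --pt "-0.03 0 0 0 0 0"

```text
clock: 5.43
position: [0.5815, 0.1059, 0.0107]
orientation: [[0.171, 0.985, 0.0], [0.985, -0.171, 0.0], [0.0, -0.0, -1.0]]
ft_force: [-0.4, 0.1, 0.1]
grip_width: 0.0203
```

Emit:
arm_command --pt "-0.02 0 0 0 0 0" --pt "0 0 0 0 0 0"

```text
clock: 5.6
position: [0.5813, 0.1049, 0.0107]
orientation: [[0.171, 0.985, -0.0], [0.985, -0.171, -0.0], [-0.0, -0.0, -1.0]]
ft_force: [-0.5, 0.1, 1.1]
grip_width: 0.02
```

```bash
python3 look.py pics/l2.png
```

```text
[ 0.77659905 -0.4739804  -0.53042997]
5.7 [0.5814 0.105  0.0107] [-0.01 -0.89  0.61]
wood px (312, 209, 18, 20) 43.0
tilt deg/height [-0.07 -0.13] 0.079 rect ((0.624457061290741, -0.07347556948661804), (0.1886734813451767, 0.2093668431043625), 79.90939331054688)
```

Emit:
arm_command --pt "-0.03 0 0 0 0 0" --pt "-0.03 0 0 0 0 0"

```text
clock: 5.87
position: [0.581, 0.1028, 0.0107]
orientation: [[0.171, 0.985, 0.0], [0.985, -0.171, 0.0], [0.0, 0.0, -1.0]]
ft_force: [-0.2, 0.1, -0.1]
grip_width: 0.0201
```

Emit:
arm_command --pt "-0.02 0 0 0 0 0" --pt "0 0 0 0 0 0"

```text
clock: 6.03
position: [0.5808, 0.1018, 0.0107]
orientation: [[0.171, 0.985, -0.0], [0.985, -0.171, -0.0], [-0.0, -0.0, -1.0]]
ft_force: [-0.3, 0.7, 0.1]
grip_width: 0.0201
```

View pics/l2.png

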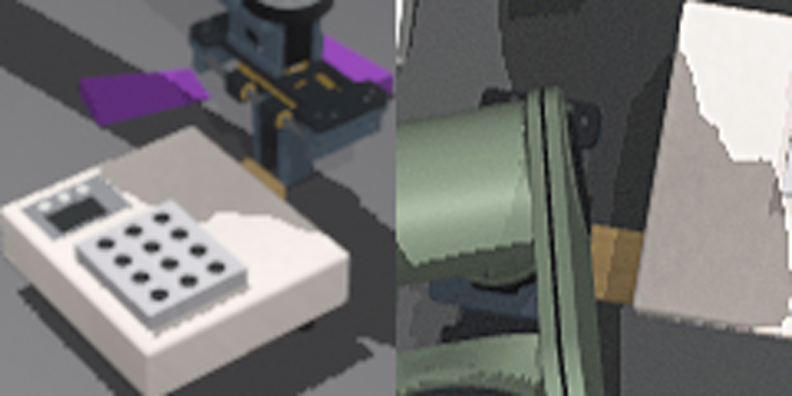

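The wedge is still straight, with a small remainder visible in the scene half at (262,178). The heater is unmoved. Continuing in finer steps.

Emit:
arm_command --pt "-0.02 0 0 0 0 0" --pt "-0.02 0 0 0 0 0"

```text
clock: 6.2
position: [0.5807, 0.1007, 0.0108]
orientation: [[0.172, 0.985, 0.0], [0.985, -0.172, 0.001], [0.001, 0.0, -1.0]]
ft_force: [0.6, 2.6, -0.0]
grip_width: 0.0203
```

Emit:
arm_command --pt "-0.02 0 0 0 0 0" --pt "0 0 0 0 0 0"

```text
clock: 6.37
position: [0.5807, 0.1001, 0.0108]
orientation: [[0.172, 0.985, 0.001], [0.985, -0.172, 0.001], [0.001, 0.001, -1.0]]
ft_force: [0.7, 2.7, -1.3]
grip_width: 0.0204
```

```bash
python3 look.py; python3 look.py
```

```text
[ 1.62769691  3.80064962 -0.9650841 ]
6.4667 [0.5807 0.1001 0.0108] [ 0.18  4.38 -0.67]
wood px (311, 209, 17, 14) 33.5
tilt deg/height [-0.05 -0.12] 0.079 rect ((0.624467670917511, -0.07347744703292847), (0.1886734813451767, 0.20938840508460999), 79.90939331054688)
[ 1.47020104  4.09730992 -2.14786095]
6.5667 [0.5807 0.1001 0.0108] [ 1.67  4.16 -0.97]
wood px (311, 209, 17, 14) 33.5
tilt deg/height [-0.09 -0.14] 0.079 rect ((0.624457061290741, -0.07347556948661804), (0.1886734813451767, 0.2093668431043625), 79.90939331054688)
```

It bears steadily at about 4 N, with the heater level and unmoved. Backing off, raising, shutting the fingers, and moving over the press corner.

Emit:
arm_command --pt "0.2 0 0 0 0 0" --pt "0.4 0 0 0 0 0" --pt "0 0 -1 0 0 0" --pt "0 0 -1 0 0 0" --pt "0 0 -1 0 0 0"

```text
clock: 6.98
position: [0.5836, 0.123, 0.1314]
orientation: [[0.17, 0.985, -0.003], [0.985, -0.17, -0.002], [-0.003, -0.003, -1.0]]
ft_force: [1.3, 0.6, 0.7]
grip_width: 0.0198
```

Emit:
arm_command --pt "-0.97 -0.06 0 0 0 0" --pt "-0.97 -0.06 0 0 0 0" --pt "-0.97 -0.06 0 0 0 0" --pt "0 0 0 0 0 0" --pt "0 0 0 0 0 0" --claw 1

```text
clock: 7.4
position: [0.5568, 0.008, 0.1309]
orientation: [[0.174, 0.985, -0.001], [0.985, -0.174, -0.001], [-0.001, -0.001, -1.0]]
ft_force: [1.1, 0.3, 0.2]
grip_width: 0.0003
```

```bash
python3 look.py pics/l3.png
```

```text
[-0.1313393  -0.24241547  0.23101289]
7.5 [0.5576 0.01   0.1307] [-0.42  0.76 -0.31]
wood px (314, 240, 10, 8) 1.0
tilt deg/height [-0.09  0.08] 0.0791 rect ((0.6242383718490601, -0.07375337928533554), (0.1882534772157669, 0.20932720601558685), 80.00749969482422)
```

View pics/l3.png

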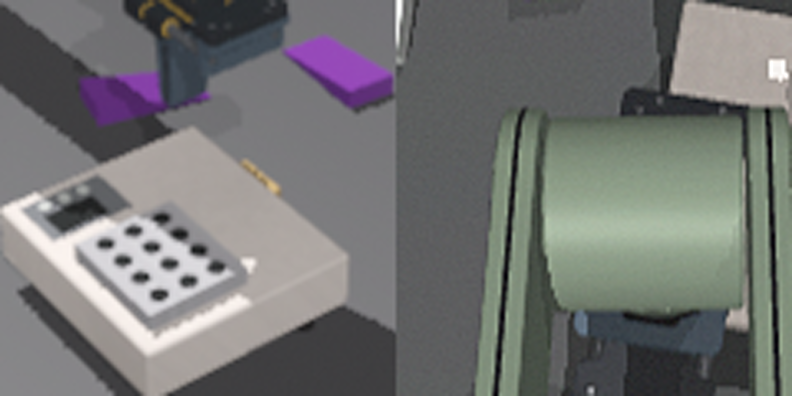

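The scene view shows the wedge lodged, with its thick edge visible at (262,175). The fingers hang shut over the corner and the heater is level. Descending.

Emit:
arm_command --pt "0 0 0.5 0 0 0" --pt "0 0 0.5 0 0 0" --pt "0 0 0.12 0 0 0" --pt "0 0 0.03 0 0 0" --pt "0 0 0 0 0 0"

```text
clock: 7.92
position: [0.5578, 0.0107, 0.0847]
orientation: [[0.17, 0.985, -0.0], [0.985, -0.17, 0.0], [-0.0, -0.0, -1.0]]
ft_force: [0.1, -0.3, 0.1]
grip_width: 0.0007
```

Emit:
arm_command --pt "0 0 0.02 0 0 0" --pt "0 0 0.02 0 0 0" --pt "0 0 0 0 0 0"

```text
clock: 8.17
position: [0.558, 0.01, 0.0838]
orientation: [[0.171, 0.985, 0.001], [0.985, -0.171, 0.0], [0.0, 0.001, -1.0]]
ft_force: [-0.7, -0.2, -0.4]
grip_width: 0.0001
```

Emit:
arm_command --pt "0 0 0.03 0 0 0" --pt "0 0 0.03 0 0 0" --pt "0 0 0.03 0 0 0" --pt "0 0 0 0 0 0"

```text
clock: 8.5
position: [0.5574, 0.0098, 0.0793]
orientation: [[0.171, 0.985, -0.0], [0.985, -0.171, 0.0], [0.0, -0.0, -1.0]]
ft_force: [-0.3, 1.3, -1.1]
grip_width: 0.0005
```

Emit:
arm_command --pt "0 0 0.02 0 0 0" --pt "0 0 0 0 0 0"

```text
clock: 8.67
position: [0.5574, 0.0098, 0.0786]
orientation: [[0.171, 0.985, -0.0], [0.985, -0.171, 0.0], [0.0, -0.0, -1.0]]
ft_force: [0.1, -0.3, -0.7]
grip_width: 0.0003
```

Emit:
arm_command --pt "0 0 0.015 0 0 0" --pt "0 0 0 0 0 0"

```text
clock: 8.83
position: [0.5576, 0.0098, 0.0783]
orientation: [[0.171, 0.985, 0.0], [0.985, -0.171, 0.0], [0.0, 0.0, -1.0]]
ft_force: [-0.8, -0.7, 1.5]
grip_width: 0.0004
```

Emit:
arm_command --pt "0 0 0.01 0 0 0" --pt "0 0 0 0 0 0"

```text
clock: 9.0
position: [0.5576, 0.0098, 0.0783]
orientation: [[0.171, 0.985, 0.0], [0.985, -0.171, 0.0], [0.0, 0.0, -1.0]]
ft_force: [-1.0, 0.1, 4.5]
grip_width: 0.0005
```

Emit:
arm_command --pt "0 0 0 0 0 0" --pt "0 0 0 0 0 0" --pt "0 0 0 0 0 0"

```text
clock: 9.25
position: [0.5576, 0.0098, 0.0782]
orientation: [[0.171, 0.985, 0.0], [0.985, -0.171, 0.0], [0.0, 0.0, -1.0]]
ft_force: [-0.9, -0.5, 5.4]
grip_width: 0.0006
```

Emit:
arm_command --pt "0 0 0.01 0 0 0" --pt "0 0 0 0 0 0" --pt "0 0 0 0 0 0"

```text
clock: 9.5
position: [0.5576, 0.0098, 0.0782]
orientation: [[0.171, 0.985, 0.001], [0.985, -0.171, 0.0], [0.0, 0.001, -1.0]]
ft_force: [-2.9, 0.1, 7.9]
grip_width: 0.0004
```

Emit:
arm_command --pt "0 0 0.005 0 0 0" --pt "0 0 0 0 0 0" --pt "0 0 0 0 0 0" --pt "0 0 0 0 0 0"

```text
clock: 9.83
position: [0.5576, 0.0099, 0.0782]
orientation: [[0.171, 0.985, 0.001], [0.985, -0.171, 0.0], [0.0, 0.001, -1.0]]
ft_force: [-2.4, -0.6, 8.0]
grip_width: 0.0008
```

```bash
python3 look.py; python3 look.py pics/l4.png
```

```text
[-2.88491949 -0.63065741  8.6107094 ]
9.9333 [0.5576 0.0098 0.0782] [-1.78 -0.3   8.21]
wood px (283, 201, 16, 17) 42.0
tilt deg/height [-0.12 -0.02] 0.079 rect ((0.6244543790817261, -0.07348647713661194), (0.18843767046928406, 0.2093673050403595), 79.90999603271484)
[-2.91842956  0.42613004  7.09825296]
10.0333 [0.5576 0.0098 0.0782] [-2.48  0.31  8.86]
wood px (283, 201, 16, 17) 43.0
tilt deg/height [ 0.02 -0.07] 0.079 rect ((0.6244333386421204, -0.07360468059778214), (0.1881975531578064, 0.2093673050403595), 79.90999603271484)
```

Pressing about 8.3 N, no dip. I'll ease the small sideways load and bring the press up to 10 N.

Emit:
arm_command --pt "0 -0.01 0.006 0 0 0" --pt "0 0 0 0 0 0" --pt "0 0 0 0 0 0" --pt "0 0 0 0 0 0"

```text
clock: 10.37
position: [0.5576, 0.0098, 0.0781]
orientation: [[0.171, 0.985, 0.002], [0.985, -0.171, 0.0], [0.0, 0.002, -1.0]]
ft_force: [-1.8, -0.1, 8.6]
grip_width: 0.0006
```

```bash
python3 look.py; python3 look.py pics/l5.png
```

```text
[-1.12021493  0.23744807 10.0861602 ]
10.4667 [0.5576 0.0098 0.0781] [-1.09  0.16  8.45]
wood px (283, 201, 16, 17) 41.5
tilt deg/height [-0.04 -0.08] 0.0791 rect ((0.624422550201416, -0.073459193110466), (0.18848028779029846, 0.2092522382736206), 79.90999603271484)
[-2.3306749  -0.85000687  9.67141104]
10.5667 [0.5576 0.0099 0.0781] [-1.53 -0.67  8.79]
wood px (283, 201, 16, 17) 42.0
tilt deg/height [-0.02  0.1 ] 0.079 rect ((0.6244580745697021, -0.0734655037522316), (0.18848028779029846, 0.2093673050403595), 79.90999603271484)
```

View pics/l5.png

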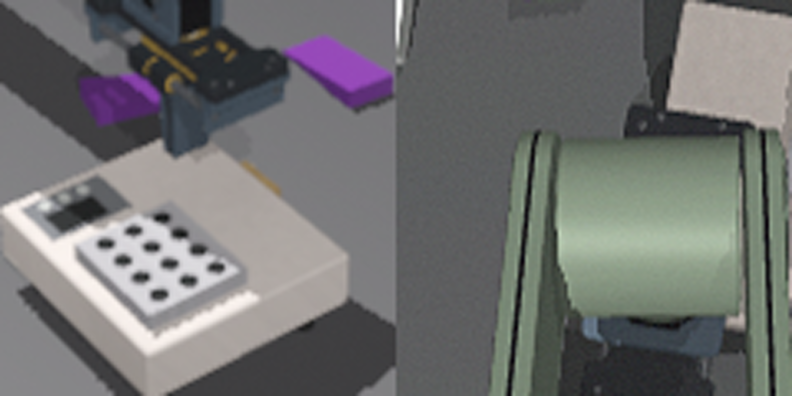

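The fingertip is on the corner at (180,150), the wedge still shows at (262,175), and the heater is level and unmoved. TCP height has changed only 0.2 mm since first contact. One last small trim, a hold, then I hand in.

Emit:
arm_command --pt "0 -0.005 0.004 0 0 0" --pt "0 0 0 0 0 0" --pt "0 0 0 0 0 0" --pt "0 0 0 0 0 0" --pt "0 0 0 0 0 0"

```text
clock: 10.98
position: [0.5576, 0.0099, 0.0781]
orientation: [[0.171, 0.985, 0.002], [0.985, -0.171, -0.0], [0.0, 0.002, -1.0]]
ft_force: [-2.2, -0.5, 9.0]
grip_width: 0.0004
```

```bash
python3 - <<'E'
from h import *
F=[]
for i in range(8): cams.grab_frame("scene"); F.append(read_state()["ft_force"])
m=np.mean(F,0); print(m,np.std(F,0),read_state()["position"])
if 8<m[2]<12: ticket.hand_in(); print("handed in")
E
```

```text
[-1.99105992  0.04263551  9.71219377] [0.36580988 0.26762309 0.43739664] [0.5575724  0.00987004 0.07812088]
the job is handed in; nothing more can be done
handed in
```

I pushed the beech wedge thin end first along the bench with the fingertips until it bore on the short foot at a steady 4 N or so. Then I backed off, shut the fingers and pressed straight down on the corner over that foot. The job was handed in with that press held, at about 11.5 s of the 64 s allowed.

- **Press:** the last readings averaged 9.7 N down. A sideways load of about 2 N remained; two small trims did not remove it.
- **Heater:** it read level to about 0.1° and stayed within about 1 mm of where it started, which is within measurement noise. The fingertip sank only 0.2 mm between first contact and full press, so the corner no longer dips.
- **Wedge:** I estimate it sits about 7 mm off-centre across its width under the foot. By the measured positions, the foot is still fully on it.
- **Other objects:** nothing was picked up, and the arm touched only the wedge and heater as far as the pictures show. I took no final full-frame check of the bystanders.

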